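# Start a new screw-in knob in a cedar pot lid

### The arm

A 6-joint arm with a two-finger parallel gripper is mounted at the origin on the work surface. World frame = base frame: x ahead of the robot, y to its left, z up, the work surface at z = 0. Lengths are in m, angles in rad, forces in N, time in s.
With the tool pointing down it reaches from about 0.275 to 0.725 m from the base axis. Payload 15.9 kg.
Tool frame: the origin (TCP) lies at the very end of the fingers, on their centre line; the grasp point (between the pads) lies 19 mm behind it; z points along the fingers, y is the line along which they close (so a half turn about z gives the same grasp; the last joint's range is limited). The gripper opens to 85 mm and grips with 20 to 120 N. Pads are 22 mm wide; open, the fingers measure 114 mm over their backs; the gripper's body (76 mm by 85 mm) begins 54 mm behind the grasp point. The pads swing forward as they close: fully open they stand 13 mm farther back than shut.
Start: joints at [-1.16, 0.213, -0.034, 1.323, 0, 1.571], TCP at [0.2, -0.458, 0.231] pointing down, gripper open.
Joint ranges: [-2.98, 2.98], [-0.74, 1.72], [-1.14, 1.35], [-2.1, 2.04], [-1.57, 1.44], [-3.14, 3.14]. Speed limits (rad/s): [1.89, 1.89, 2.39, 2.57, 3.14, 3.14].

### API

Orientations are given as [roll, pitch, yaw] about the fixed x, y, z axes, in that order (R = Rz(yaw) Ry(pitch) Rx(roll)).
In Python, from station import monitor, vision, job gives the robot as it stands.
- The arm moves only by the tool jog_arm, never from a script. Its argument "deltas" is a list of rows, each an object of numbers: "wx", "wy", "wz": the turn, a rotation vector about the tool's x, y, z in degrees; "tx", "ty", "tz": the shift along the tool's x, y, z in m; "jaw": the opening, from -1 (shut) to 1 (fully open). In form: [{"wx": .., "wy": .., "wz": .., "tx": .., "ty": .., "tz": .., "jaw": ..}, ...]. A call has 1 to 20 rows; each row shifts and turns the commanded pose from where the row before left it, along the tool's axes as they then stand; what a row does not reach is not made up. A row lasts 1/12 s, in which the tool goes at most 41.7 mm and 7.16 degrees, less where a joint would pass 70% of its speed; a pose out of reach is approached as far as the arm can. A call is refused whole if a number of a shift passes 0.0417 or a number of a turn 7.16, either way. A call with a gripper value outside its range is refused whole. The fingers move at their own pace and stop on an object; "force" is the grip in N (left out, the last holds). Time passes only in rows, so rows that do not move let the fingers close. It gives the time, the measured TCP pose, the force, the opening and the grip force at its end, in the units of the state.
- monitor.get_obs(): the state, without advancing time (a new reading comes with each control period).
- vision.read_camera(name): name is "side" or "top"; returns (picture, depth): 480x640x3 uint8, blue, green, red; 480x640 float32, m along the optical axis (not along the pixel's ray), 0 where there is no reading.
- vision.calibration(name): a dict with "fov_y" (degrees; the focal length in pixels is half the picture's height over the tangent of half this angle, whatever the lens; pixels are square), "cx", "cy" (the principal point, pixels), "R" (3x3) and "t" (3): a world point X has camera coordinates R X + t. Camera axes: x right, y down, z forward; pixel columns grow to the right and rows downward; lengths in m; the calibration is good to about 2 mm. A picture is of the moment at which its call begins. calibration takes no time and is no camera call.
- job.close_job(): hands the job in; it is judged then, once.
The state is a dict: "t": time; "joints": joint angles; "qvel": joint speeds; "effort": joint torques, N m; "ee_pos": TCP position; "ee_rot": TCP orientation; "ft_force": force on the tool from outside, world axes, zero at the start; "torque": the same for the moment, N m; "width": finger opening in m; "finger_force": force on a finger pad.
Only numpy, scipy, OpenCV 4.12 (cv2) and the standard library are available. Lean on these libraries where they do the work, as an engineer would, in place of code of your own. Each camera call takes 0.05 s, during which the arm holds its last target. There are 200 camera calls.

### The job

The cedar lid on the enamel pot has lost its knob. Take the new wooden knob out of the orange measuring cup, set its screw in the pilot hole in the middle of the lid, and, pressing down firmly but not so hard that the cedar splits, turn it clockwise about half a turn so that the screw cuts its first thread. Leave the knob standing upright in the lid, the lid seated on the pot, and everything else standing where it is.

Things in the scene. Friction and masses are not known exactly. Their poses are not given: they have to be found in the camera images.
- knob: New lid knob, dark wood, one piece with a steel wood screw pointing down. Origin at the screw's point, z up its axis: screw 8 mm thick to z=24 mm, neck 28 mm diameter to z=31, round head 46 mm diameter to z=53. About 60 g. Starts upright, head resting on the cup's rim, screw hanging inside. Grip the head's side; tips may reach just below it. Right-handed: goes in clockwise seen from above.
- screw_tip (a point): The point of the knob's screw (same point as the origin of the knob).
- lid: Round cedar lid lying loose on the pot, 204 mm in diameter, 24 mm thick in all, with a step below that drops into the pot's mouth. Origin at the centre of its underside, z up. Its upper face is flat, at z = 24 mm. Pressing the screw on it with more than 25 N may split it.
- hole (a point): Centre of the pilot hole, level with the lid's upper face, mid-lid; z up. Hole 9 mm across, straight down, 45 degree countersink 17 mm across, 4 mm deep. The screw drops in freely until its thread meets wood, 8 to 16 mm below the upper face (differs from lid to lid, can only be felt; firm: gives under 1 mm per 10 N). The neck then stands 8 to 16 mm above the lid.
- thread (a joint): How far round the screw has cut its thread, rad, from 0 up. One turn = 3 mm deeper. Grows only while the screw is turned clockwise AND pressed down: below about 6 N it slips round, from about 10 N it bites. It turns easily (under 0.1 N m). It does not draw itself in: keep following it down. Stays when the knob is let go, so several grasps will do, pressing anew each time.
- pot: White enamel pot with two small white side grips (at its +y and -y), 190 mm in diameter, 80 mm high, about 1.9 kg, loose on the table. Origin at the centre of its underside.
- cup: Orange plastic measuring cup, 40 mm in diameter outside, 48 mm high, with a small ear at its +y reaching 37 mm from the axis below a height of 37 mm. Loose, about 60 g. Origin at the centre of its underside.
- spoon_rest: Blue ceramic spoon rest, a shallow dish 88 mm across and 14 mm high with a flat tab at its -x. Bystander. Origin at the centre of its underside.
- teacup: White ceramic teacup with a blue band, no handle, 70 mm across, 78 mm high. Bystander. Origin at the centre of its underside.
- soy_bottle: Dark soy sauce bottle with a red cap, 50 mm across, 112 mm high. Bystander. Origin at the centre of its underside.
Not all that is in view belongs to the job. Of the things like the knob, leave any that is turquoise or yellow; of the rest the smaller one is meant.

How it is judged:
By the outcome, as a careful person would: the job done as asked, in the order asked, and still so for the second after the job is handed in, with the robot touching nothing.
It also fails if it takes over 62 s, if anything falls off the work surface, if the arm or the gripper's body presses on something with over 40 N, if the wrist force passes 120 N, or if a joint passes its speed limit or range.

## Working session

There is one attempt and no reset: what is moved stays moved. The work goes in short steps, Python scripts to look and compute and a tool call to move; the robot and the scene stay as the last step left them, time stands still between calls to the robot, and variables do not carry over. Pictures are saved under pics/ and viewed, at most 10 in all, crops included, and the job is handed in when it is done.

Besides the shell and the picture viewer there is one more tool, called after "Call:" as a command line: name --argument value ..., lists and objects as JSON in quotes. jog_arm: Moves the arm, as the interface text tells. Its arguments: {"type":"object","properties":{"deltas":{"type":"array"},"force":{"type":"number"}},"required":["deltas"]}

```bash
ls; mkdir -p pics; python3 - <<'E'
from station import monitor, vision
import cv2, numpy as np
for n in("top","side"):
    im,d=vision.read_camera(n); cv2.imwrite(f"pics/{n}0.png",im); np.save(f"{n}0.npy",d)
    c=vision.calibration(n); print(n,c)
print(monitor.get_obs())
E
```

```text
pics
top {'fov_y': 52.72494681447446, 'cx': 322.6567714078402, 'cy': 237.89132174912243, 'R': array([[-2.65874265e-03, -9.99996133e-01,  8.15468469e-04],
       [-9.93000081e-01,  2.54384586e-03, -1.18086276e-01],
       [ 1.18083744e-01, -1.12372127e-03, -9.93003004e-01]]), 't': array([0.00412147, 0.56132581, 1.01738065])}
side {'fov_y': 42.687576465413485, 'cx': 319.2607512284661, 'cy': 235.52141788037815, 'R': array([[-0.86608145, -0.49975886, -0.01200023],
       [-0.32322052,  0.57813046, -0.74919535],
       [ 0.38135471, -0.64498547, -0.66224038]]), 't': array([0.47654173, 0.25013505, 1.13948422])}
{'t': 0.1, 'joints': array([-1.15997237e+00,  2.13331821e-01, -3.49720619e-02,  1.32351216e+00,
       -2.25026961e-06,  1.57078705e+00]), 'qvel': array([ 0.00034978, -0.00027721,  0.00030056,  0.00129328,  0.00104786,
       -0.00012944]), 'effort': array([ 4.32207953e-04, -6.87247252e+01,  4.87808204e+01,  1.21934758e-02,
       -4.98685807e-06,  3.11271810e-05]), 'ee_pos': array([ 0.19956025, -0.45811733,  0.23086286]), 'ee_rot': array([-3.14057294e+00,  2.24080628e-06,  4.10833243e-01]), 'ft_force': array([ 0.13300491, -0.56236308,  0.19652861]), 'torque': array([ 0.03409281, -0.03334237,  0.00550613]), 'finger_force': 0.0, 'width': 0.08546694791434634}
```

View pics/top0.png

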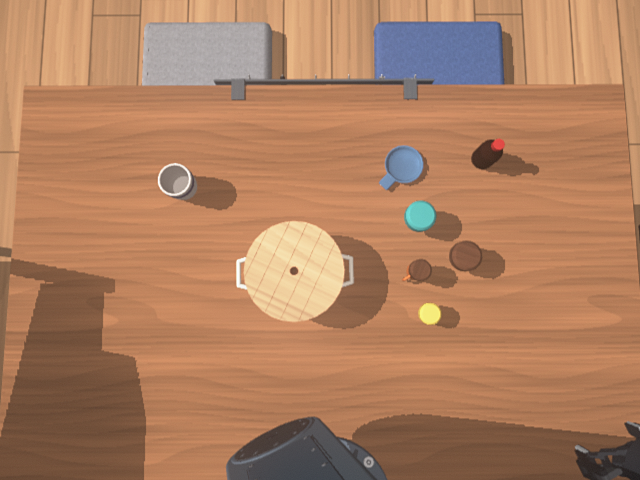

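View pics/side0.png

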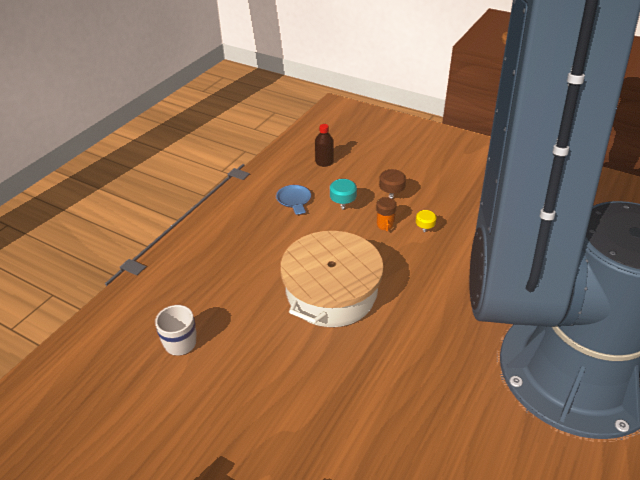

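The top view shows the small dark knob in the orange cup at (420,270) with the ear toward (408,277). The decoys are turquoise (420,216), large dark (466,256) and yellow (430,314). The pilot hole is at (294,271). The side view shows the knob and cup at (386,212) and the hole at (332,264).

```bash
cat > h.py <<'E'
import cv2, numpy as np
from station import vision
def ray(n,u,v):
    c=vision.calibration(n); f=240/np.tan(np.radians(c["fov_y"]/2))
    R,t=c["R"],c["t"]; return -R.T@t, R.T@np.array([(u-c["cx"])/f,(v-c["cy"])/f,1])
def plane(n,u,v,z):
    o,d=ray(n,u,v); return o+d*(z-o[2])/d[2]
def cloud(n,d):
    c=vision.calibration(n); f=240/np.tan(np.radians(c["fov_y"]/2))
    v,u=np.mgrid[:480,:640]; P=np.stack([(u-c["cx"])/f*d,(v-c["cy"])/f*d,d],-1)
    return (P-c["t"])@c["R"]
def tri(a,b):
    (o1,d1),(o2,d2)=ray("top",*a),ray("side",*b)
    s=np.linalg.lstsq(np.stack([d1,-d2],1),o2-o1,rcond=None)[0]
    p,q=o1+d1*s[0],o2+d2*s[1]; return (p+q)/2,np.linalg.norm(p-q)
def blob(mask,box):
    x0,y0,x1,y1=box; m=np.zeros(mask.shape,np.uint8); m[y0:y1,x0:x1]=mask[y0:y1,x0:x1]
    cs,_=cv2.findContours(m,0,2); c=max(cs,key=cv2.contourArea)
    return cv2.minEnclosingCircle(c), cv2.contourArea(c), c
E
python3 - <<'E'
from h import *
np.set_printoptions(precision=4,suppress=True)
im=cv2.imread("pics/top0.png"); P=cloud("top",np.load("top0.npy"))
def hi(name,box,zlo,zhi):
    x0,y0,x1,y1=box; Q=P[y0:y1,x0:x1]; m=(Q[...,2]>zlo)&(Q[...,2]<zhi)&(np.load("top0.npy")[y0:y1,x0:x1]>0)
    q=Q[m]; print(name,m.sum(),"mid",(q.min(0)+q.max(0))/2,"ext",q.max(0)-q.min(0),"medz",np.median(q[:,2]))
    vs,us=np.nonzero(m); (c,r)=cv2.minEnclosingCircle(np.stack([us+x0,vs+y0],1).astype(np.float32)); z=np.median(q[:,2])
    print("   circ",c,r,plane("top",*c,z)); 
hi("knob",(400,250,440,290),.06,.09)
hi("cupall",(400,250,440,290),.02,.09)
hi("big",(445,235,490,280),.03,.1)
hi("turq",(400,195,440,236),.03,.1)
hi("yel",(412,297,446,330),.03,.1)
hi("lid",(235,215,360,330),.095,.12)
hsv=cv2.cvtColor(im,cv2.COLOR_BGR2HSV)
dark=(im.max(2)<120).astype(np.uint8)
(c,r),a,_=blob(dark,(283,260,305,282)); print("hole",c,r,a,plane("top",*c,.100),plane("top",*c,.104))
ims=cv2.imread("pics/side0.png"); (cs,rs),a,_=blob((ims.max(2)<110).astype(np.uint8),(320,255,345,275)); print(cs,rs,a,tri(c,cs))
or_=((hsv[...,0]<13)&(hsv[...,1]>190)&(hsv[...,2]>150)).astype(np.uint8)
(c,r),a,_=blob(or_,(398,255,440,292)); print("ear",c,r,a,plane("top",*c,.037))
big=np.hstack([cv2.resize(im[245:295,395:445],(400,400),interpolation=2),cv2.resize(ims[190:240,360:410],(400,400),interpolation=2)])
cv2.imwrite("pics/crop1.png",big)
E
```

```text
knob 389 mid [ 0.4907 -0.2004  0.0679] ext [0.044  0.0454 0.0142] medz 0.06952696328145272
   circ (419.85821533203125, 269.4328308105469) 11.256206512451172 [ 0.4905 -0.1991  0.0695]
cupall 444 mid [ 0.4907 -0.1963  0.0477] ext [0.044  0.0537 0.0546] medz 0.06915393458380033
   circ (415.6437072753906, 271.2425231933594) 15.694977760314941 [ 0.4868 -0.1904  0.0692]
big 800 mid [ 0.5207 -0.2967  0.0612] ext [0.0632 0.0621 0.0351] medz 0.07272131012995942
   circ (465.0, 255.5) 16.37843894958496 [ 0.519  -0.2931  0.0727]
turq 790 mid [ 0.6054 -0.2026  0.062 ] ext [0.0641 0.0625 0.0356] medz 0.07375160350637386
   circ (419.75, 215.5625) 16.13248634338379 [ 0.6032 -0.201   0.0738]
yel 406 mid [ 0.4002 -0.2213  0.0446] ext [0.0458 0.0441 0.0272] medz 0.05231368806001238
   circ (429.1590881347656, 313.0) 11.55541706085205 [ 0.4003 -0.2197  0.0523]
lid 5727 mid [0.4879 0.0619 0.0988] ext [0.2022 0.2005 0.0077] medz 0.09671460372885866
   circ (293.43585205078125, 270.57904052734375) 50.422943115234375 [0.4874 0.062  0.0967]
hole (293.5, 270.5) 2.9155757427215576 10.5 [0.4874 0.0616 0.1   ] [0.4872 0.0614 0.104 ]
(331.0, 264.0) 3.1623775959014893 14.0 (array([0.4871, 0.0616, 0.0958]), np.float64(0.0012149026682407593))Traceback (most recent call last):
  File "<stdin>", line 20, in <module>
  File "h.py", line 18, in blob
    cs,_=cv2.findContours(m,0,2); c=max(cs,key=cv2.contourArea)
                                    ~~~^^^^^^^^^^^^^^^^^^^^^^^^
ValueError: max() iterable argument is empty
```

Call:
jog_arm --deltas '[{"tx":0.0308,"ty":-0.01,"tz":0.006,"jaw":1},{"tx":0.0308,"ty":-0.01,"tz":0.006},{"tx":0.0308,"ty":-0.01,"tz":0.006},{"tx":0.0308,"ty":-0.01,"tz":0.006},{"tx":0.0308,"ty":-0.01,"tz":0.006},{"tx":0.0308,"ty":-0.01,"tz":0.006},{"tx":0.0308,"ty":-0.01,"tz":0.006},{"tx":0.0308,"ty":-0.01,"tz":0.006},{"tx":0.0308,"ty":-0.01,"tz":0.006},{"tx":0.0308,"ty":-0.01,"tz":0.006},{"tx":0.0308,"ty":-0.01,"tz":0.006},{"tx":0.0308,"ty":-0.01,"tz":0.006},{"wz":6.7},{"wz":6.7},{"wz":6.7},{"wz":6.7},{"wz":6.7},{"wz":6.7},{"wz":6.7},{"wz":6.7}]' --force 40

```text
validation failed for argument at $.de...
```

```bash
cat >> h.py <<'E'
def go(x,y,z,o=None):
    "shift still to go in tool axes (tool down)"
    from station import monitor
    o=o or monitor.get_obs(); p=o["ee_pos"]; a=o["ee_rot"][2]; d=np.array([x,y,z])-p
    print("t %.2f p"%o["t"],p.round(4),"rpy",np.degrees(o["ee_rot"]).round(2),"j6 %.3f"%o["joints"][5],"F",o["ft_force"].round(2),"M",o["torque"].round(3),"w %.4f ff %.1f"%(o["width"],o["finger_force"]))
    print("tx %.4f ty %.4f tz %.4f"%(d[0]*np.cos(a)+d[1]*np.sin(a), d[0]*np.sin(a)-d[1]*np.cos(a), -d[2]))
E
python3 -c "
from h import *
go(.4906,-.1998,.041)
from station import vision
for n in('top','side'):
    im,d=vision.read_camera(n); cv2.imwrite(f'pics/{n}1.png',im)
a=cv2.imread('pics/top1.png');b=cv2.imread('pics/side1.png')
cv2.imwrite('pics/c1.png',np.hstack([cv2.resize(a[220:320,370:470],(400,400)),cv2.resize(b[130:260,320:450],(400,400))]))
"
```

```text
t 0.10 p [ 0.1996 -0.4581  0.2309] rpy [-179.94    0.     23.54] j6 1.571 F [ 0.13 -0.56  0.2 ] M [ 0.034 -0.033  0.006] w 0.0855 ff 0.0
tx 0.3700 ty -0.1206 tz 0.1899
```

View pics/c1.png

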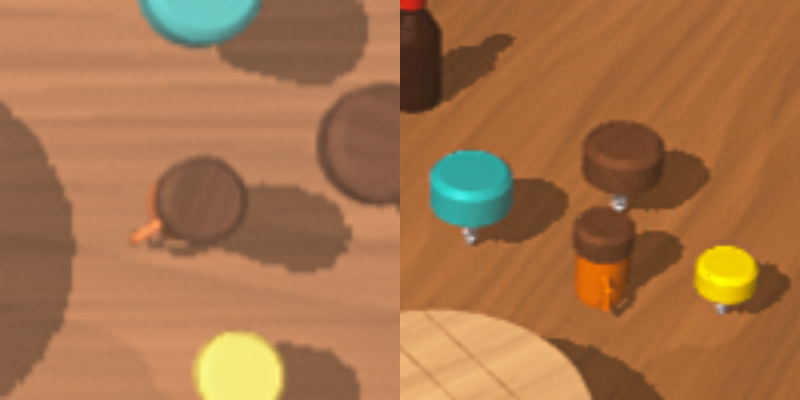

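The crop shows the move was refused and the scene is unchanged: knob upright on the cup at (205,200) in the left half, ear at lower left (145,232). I'll retry with every key given in each row.

Call:
jog_arm --deltas '[{"wx":0,"wy":0,"wz":0,"tx":0.0308,"ty":-0.01,"tz":0.006,"jaw":1},{"wx":0,"wy":0,"wz":0,"tx":0.0308,"ty":-0.01,"tz":0.006,"jaw":1},{"wx":0,"wy":0,"wz":0,"tx":0.0308,"ty":-0.01,"tz":0.006,"jaw":1},{"wx":0,"wy":0,"wz":0,"tx":0.0308,"ty":-0.01,"tz":0.006,"jaw":1},{"wx":0,"wy":0,"wz":0,"tx":0.0308,"ty":-0.01,"tz":0.006,"jaw":1},{"wx":0,"wy":0,"wz":0,"tx":0.0308,"ty":-0.01,"tz":0.006,"jaw":1},{"wx":0,"wy":0,"wz":0,"tx":0.0308,"ty":-0.01,"tz":0.006,"jaw":1},{"wx":0,"wy":0,"wz":0,"tx":0.0308,"ty":-0.01,"tz":0.006,"jaw":1},{"wx":0,"wy":0,"wz":0,"tx":0.0308,"ty":-0.01,"tz":0.006,"jaw":1},{"wx":0,"wy":0,"wz":0,"tx":0.0308,"ty":-0.01,"tz":0.006,"jaw":1},{"wx":0,"wy":0,"wz":0,"tx":0.0308,"ty":-0.01,"tz":0.006,"jaw":1},{"wx":0,"wy":0,"wz":0,"tx":0.0308,"ty":-0.01,"tz":0.006,"jaw":1},{"wx":0,"wy":0,"wz":6.7,"tx":0,"ty":0,"tz":0,"jaw":1},{"wx":0,"wy":0,"wz":6.7,"tx":0,"ty":0,"tz":0,"jaw":1},{"wx":0,"wy":0,"wz":6.7,"tx":0,"ty":0,"tz":0,"jaw":1},{"wx":0,"wy":0,"wz":6.7,"tx":0,"ty":0,"tz":0,"jaw":1},{"wx":0,"wy":0,"wz":6.7,"tx":0,"ty":0,"tz":0,"jaw":1},{"wx":0,"wy":0,"wz":6.7,"tx":0,"ty":0,"tz":0,"jaw":1},{"wx":0,"wy":0,"wz":6.7,"tx":0,"ty":0,"tz":0,"jaw":1},{"wx":0,"wy":0,"wz":6.7,"tx":0,"ty":0,"tz":0,"jaw":1}]' --force 40

```text
t: 1.87
ee_pos: [0.4762, -0.2299, 0.1592]
ee_rot: [-3.111, 0.001, -0.463]
ft_force: [0.6, 0.2, -0.5]
width: 0.0853
finger_force: 0.0
```

```bash
python3 -c "
from h import *
go(.4906,-.1998,.041)"
```

```text
t 1.87 p [ 0.4762 -0.2299  0.1592] rpy [-1.7825e+02  6.0000e-02 -2.6550e+01] j6 3.137 F [ 0.62  0.23 -0.48] M [-0.064 -0.052  0.018] w 0.0853 ff 0.0
tx -0.0006 ty -0.0334 tz 0.1182
```

Call:
jog_arm --deltas '[{"wx":0,"wy":0,"wz":-5,"tx":0,"ty":0,"tz":0,"jaw":1},{"wx":0,"wy":0,"wz":-5,"tx":0,"ty":0,"tz":0,"jaw":1},{"wx":0,"wy":0,"wz":-5,"tx":0,"ty":0,"tz":0,"jaw":1},{"wx":0,"wy":0,"wz":0,"tx":0,"ty":0,"tz":0,"jaw":1},{"wx":0,"wy":0,"wz":0,"tx":0,"ty":0,"tz":0,"jaw":1}]'

```text
t: 2.28
ee_pos: [0.4747, -0.2324, 0.1592]
ee_rot: [-3.113, -0.006, -0.213]
ft_force: [-0.0, -0.0, 0.2]
width: 0.0851
finger_force: 0.0
```

```bash
python3 -c "
from h import *
go(.4906,-.1998,.041)"
```

```text
t 2.28 p [ 0.4747 -0.2324  0.1592] rpy [-178.34   -0.36  -12.2 ] j6 2.882 F [-0.01 -0.01  0.21] M [-0.013  0.04  -0.034] w 0.0851 ff 0.0
tx 0.0086 ty -0.0352 tz 0.1182
```

Call:
jog_arm --deltas '[{"wx":-1.66,"wy":-0.36,"wz":2,"tx":0,"ty":0,"tz":0,"jaw":1},{"wx":0,"wy":0,"wz":0,"tx":0.004,"ty":-0.017,"tz":0.03,"jaw":1},{"wx":0,"wy":0,"wz":0,"tx":0.004,"ty":-0.017,"tz":0.03,"jaw":1},{"wx":0,"wy":0,"wz":0,"tx":0,"ty":0,"tz":0,"jaw":1},{"wx":0,"wy":0,"wz":0,"tx":0,"ty":0,"tz":0,"jaw":1},{"wx":0,"wy":0,"wz":0,"tx":0,"ty":0,"tz":0,"jaw":1}]'

```text
t: 2.78
ee_pos: [0.491, -0.2016, 0.1]
ee_rot: [3.141, -0.0, -0.246]
ft_force: [-0.4, -0.2, 0.4]
width: 0.0855
finger_force: 0.0
```

```bash
python3 -c "
from h import *
go(.4906,-.1998,.041)"
```

```text
t 2.78 p [ 0.491  -0.2016  0.1   ] rpy [ 1.7999e+02 -2.0000e-02 -1.4110e+01] j6 2.998 F [-0.36 -0.19  0.37] M [-0.005  0.012  0.021] w 0.0855 ff 0.0
tx -0.0009 ty -0.0016 tz 0.0590
```

Call:
jog_arm --deltas '[{"wx":0,"wy":0,"wz":0,"tx":-0.0009,"ty":-0.0016,"tz":0.02,"jaw":1},{"wx":0,"wy":0,"wz":0,"tx":0,"ty":0,"tz":0.02,"jaw":1},{"wx":0,"wy":0,"wz":0,"tx":0,"ty":0,"tz":0.019,"jaw":1},{"wx":0,"wy":0,"wz":0,"tx":0,"ty":0,"tz":0,"jaw":1},{"wx":0,"wy":0,"wz":0,"tx":0,"ty":0,"tz":0,"jaw":0.5},{"wx":0,"wy":0,"wz":0,"tx":0,"ty":0,"tz":0,"jaw":0.2},{"wx":0,"wy":0,"wz":0,"tx":0,"ty":0,"tz":0,"jaw":0},{"wx":0,"wy":0,"wz":0,"tx":0,"ty":0,"tz":0,"jaw":-0.2},{"wx":0,"wy":0,"wz":0,"tx":0,"ty":0,"tz":0,"jaw":-0.4},{"wx":0,"wy":0,"wz":0,"tx":0,"ty":0,"tz":0,"jaw":-0.4},{"wx":0,"wy":0,"wz":0,"tx":0,"ty":0,"tz":0,"jaw":-0.4},{"wx":0,"wy":0,"wz":0,"tx":0,"ty":0,"tz":0,"jaw":-0.4}]' --force 50

```text
t: 3.78
ee_pos: [0.4914, -0.2002, 0.0421]
ee_rot: [3.141, -0.003, -0.245]
ft_force: [-0.3, -1.0, 10.1]
width: 0.0448
finger_force: 49.5
```

```bash
python3 -c "
from h import *
go(.4906,-.1998,.041)
from station import vision
for n in('top','side'):
    im,d=vision.read_camera(n); cv2.imwrite(f'pics/{n}2.png',im)
a=cv2.imread('pics/top2.png');b=cv2.imread('pics/side2.png')
cv2.imwrite('pics/c2.png',np.hstack([cv2.resize(a[220:320,370:470],(400,400)),cv2.resize(b[130:260,320:450],(400,400))]))
"
```

```text
t 3.78 p [ 0.4914 -0.2002  0.0421] rpy [ 1.7996e+02 -1.5000e-01 -1.4050e+01] j6 3.000 F [-0.33 -1.02 10.15] M [-0.144  0.343  0.003] w 0.0448 ff 49.5
tx -0.0009 ty -0.0002 tz 0.0011
```

View pics/c2.png

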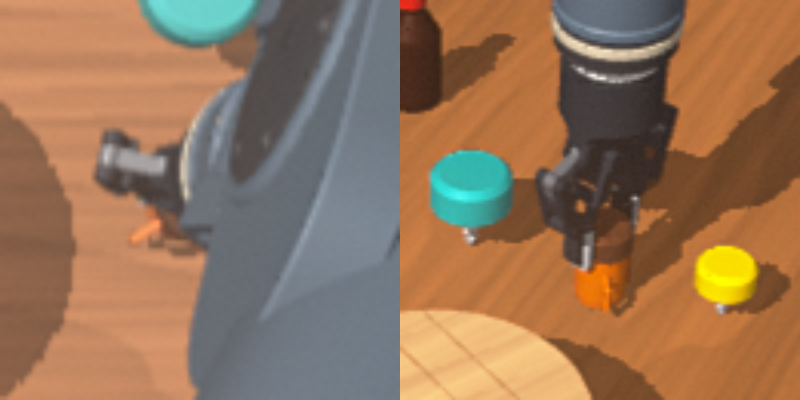

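Call:
jog_arm --deltas '[{"wx":0,"wy":0,"wz":0,"tx":0,"ty":0,"tz":-0.005,"jaw":-0.4},{"wx":0,"wy":0,"wz":0,"tx":0,"ty":0,"tz":-0.008,"jaw":-0.4},{"wx":0,"wy":0,"wz":0,"tx":0,"ty":0,"tz":-0.01,"jaw":-0.4},{"wx":0,"wy":0,"wz":0,"tx":0,"ty":0,"tz":-0.01,"jaw":-0.4},{"wx":0,"wy":0,"wz":0,"tx":0,"ty":0,"tz":-0.01,"jaw":-0.4},{"wx":0,"wy":0,"wz":0,"tx":0,"ty":0,"tz":-0.02,"jaw":-0.4},{"wx":0,"wy":0,"wz":0,"tx":0,"ty":0,"tz":-0.03,"jaw":-0.4},{"wx":0,"wy":0,"wz":0,"tx":0,"ty":0,"tz":-0.03,"jaw":-0.4},{"wx":0,"wy":0,"wz":0,"tx":0,"ty":0,"tz":-0.02,"jaw":-0.4},{"wx":0,"wy":0,"wz":0,"tx":0,"ty":0,"tz":0,"jaw":-0.4},{"wx":0,"wy":0,"wz":0,"tx":0,"ty":0,"tz":0,"jaw":-0.4}]'

```text
t: 4.8
ee_pos: [0.491, -0.1999, 0.185]
ee_rot: [3.141, -0.003, -0.245]
ft_force: [-0.2, -0.3, -1.8]
width: 0.0447
finger_force: 51.1
```

```bash
python3 -c "
from h import *
go(.488,.0619,.18)
from station import vision
for n in('top','side'):
    im,d=vision.read_camera(n); cv2.imwrite(f'pics/{n}3.png',im)
a=cv2.imread('pics/top3.png');b=cv2.imread('pics/side3.png')
cv2.imwrite('pics/c3.png',np.hstack([cv2.resize(a[220:320,370:470],(400,400)),cv2.resize(b[110:240,320:450],(400,400))]))
"
```

```text
t 4.80 p [ 0.491  -0.1999  0.185 ] rpy [ 1.7998e+02 -1.5000e-01 -1.4040e+01] j6 3.000 F [-0.16 -0.33 -1.84] M [ 0.078  0.026 -0.002] w 0.0447 ff 51.1
tx -0.0664 ty -0.2532 tz 0.0050
```

View pics/c3.png

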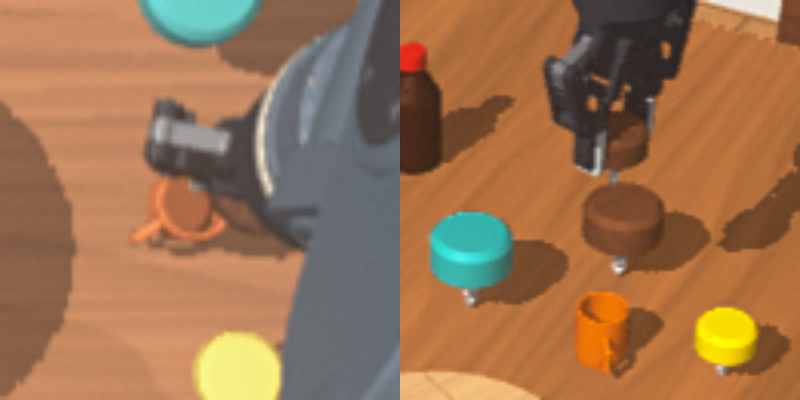

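The knob hangs upright in the fingers and the cup still stands in place. Next I turn the wrist back to get range for the screwing.

Call:
jog_arm --deltas '[{"wx":0,"wy":0,"wz":-4,"tx":0,"ty":0,"tz":0,"jaw":-0.4},{"wx":0,"wy":0,"wz":-7,"tx":0,"ty":0,"tz":0,"jaw":-0.4},{"wx":0,"wy":0,"wz":-7,"tx":0,"ty":0,"tz":0,"jaw":-0.4},{"wx":0,"wy":0,"wz":-7,"tx":0,"ty":0,"tz":0,"jaw":-0.4},{"wx":0,"wy":0,"wz":-7,"tx":0,"ty":0,"tz":0,"jaw":-0.4},{"wx":0,"wy":0,"wz":-7,"tx":0,"ty":0,"tz":0,"jaw":-0.4},{"wx":0,"wy":0,"wz":-7,"tx":0,"ty":0,"tz":0,"jaw":-0.4},{"wx":0,"wy":0,"wz":-7,"tx":0,"ty":0,"tz":0,"jaw":-0.4},{"wx":0,"wy":0,"wz":-7,"tx":0,"ty":0,"tz":0,"jaw":-0.4},{"wx":0,"wy":0,"wz":-7,"tx":0,"ty":0,"tz":0,"jaw":-0.4},{"wx":0,"wy":0,"wz":-7,"tx":0,"ty":0,"tz":0,"jaw":-0.4},{"wx":0,"wy":0,"wz":-7,"tx":0,"ty":0,"tz":0,"jaw":-0.4},{"wx":0,"wy":0,"wz":-7,"tx":0,"ty":0,"tz":0,"jaw":-0.4},{"wx":0,"wy":0,"wz":-7,"tx":0,"ty":0,"tz":0,"jaw":-0.4},{"wx":0,"wy":0,"wz":-7,"tx":0,"ty":0,"tz":0,"jaw":-0.4},{"wx":0,"wy":0,"wz":-7,"tx":0,"ty":0,"tz":0,"jaw":-0.4},{"wx":0,"wy":0,"wz":-7,"tx":0,"ty":0,"tz":0,"jaw":-0.4},{"wx":0,"wy":0,"wz":-7,"tx":0,"ty":0,"tz":0,"jaw":-0.4},{"wx":0,"wy":0,"wz":-4,"tx":0,"ty":0,"tz":0,"jaw":-0.4},{"wx":0,"wy":0,"wz":0,"tx":0,"ty":0,"tz":0,"jaw":-0.4}]'

```text
t: 6.57
ee_pos: [0.4898, -0.1994, 0.1823]
ee_rot: [-3.14, -0.001, 1.975]
ft_force: [-0.2, -0.6, -0.7]
width: 0.0447
finger_force: 51.1
```

```bash
python3 -c "
from h import *
go(.488,.0619,.18)"
```

```text
t 6.57 p [ 0.4898 -0.1994  0.1823] rpy [-1.7992e+02 -8.0000e-02  1.1317e+02] j6 0.780 F [-0.15 -0.57 -0.68] M [ 0.042  0.051 -0.012] w 0.0447 ff 51.1
tx 0.2409 ty 0.1012 tz 0.0023
```

Call:
jog_arm --deltas '[{"wx":0,"wy":0,"wz":0,"tx":0.0301,"ty":0.01265,"tz":0,"jaw":-0.4},{"wx":0,"wy":0,"wz":0,"tx":0.0301,"ty":0.01265,"tz":0,"jaw":-0.4},{"wx":0,"wy":0,"wz":0,"tx":0.0301,"ty":0.01265,"tz":0,"jaw":-0.4},{"wx":0,"wy":0,"wz":0,"tx":0.0301,"ty":0.01265,"tz":0,"jaw":-0.4},{"wx":0,"wy":0,"wz":0,"tx":0.0301,"ty":0.01265,"tz":0,"jaw":-0.4},{"wx":0,"wy":0,"wz":0,"tx":0.0301,"ty":0.01265,"tz":0,"jaw":-0.4},{"wx":0,"wy":0,"wz":0,"tx":0.0301,"ty":0.01265,"tz":0,"jaw":-0.4},{"wx":0,"wy":0,"wz":0,"tx":0.0301,"ty":0.01265,"tz":0,"jaw":-0.4},{"wx":0,"wy":0,"wz":-7,"tx":0,"ty":0,"tz":0,"jaw":-0.4},{"wx":0,"wy":0,"wz":-7,"tx":0,"ty":0,"tz":0,"jaw":-0.4},{"wx":0,"wy":0,"wz":-7,"tx":0,"ty":0,"tz":0,"jaw":-0.4},{"wx":0,"wy":0,"wz":-7,"tx":0,"ty":0,"tz":0,"jaw":-0.4},{"wx":0,"wy":0,"wz":-7,"tx":0,"ty":0,"tz":0,"jaw":-0.4},{"wx":0,"wy":0,"wz":-7,"tx":0,"ty":0,"tz":0,"jaw":-0.4},{"wx":0,"wy":0,"wz":-7,"tx":0,"ty":0,"tz":0,"jaw":-0.4},{"wx":0,"wy":0,"wz":-7,"tx":0,"ty":0,"tz":0,"jaw":-0.4},{"wx":0,"wy":0,"wz":-7,"tx":0,"ty":0,"tz":0,"jaw":-0.4},{"wx":0,"wy":0,"wz":-7,"tx":0,"ty":0,"tz":0,"jaw":-0.4},{"wx":0,"wy":0,"wz":-7,"tx":0,"ty":0,"tz":0,"jaw":-0.4},{"wx":0,"wy":0,"wz":-7,"tx":0,"ty":0,"tz":0,"jaw":-0.4}]'

```text
t: 8.23
ee_pos: [0.4891, 0.0615, 0.1827]
ee_rot: [3.141, -0.001, -2.843]
ft_force: [0.1, 0.3, -1.6]
width: 0.0447
finger_force: 51.1
```

Call:
jog_arm --deltas '[{"wx":0,"wy":0,"wz":0,"tx":0,"ty":0,"tz":0.015,"jaw":-0.4},{"wx":0,"wy":0,"wz":0,"tx":0,"ty":0,"tz":0.015,"jaw":-0.4},{"wx":0,"wy":0,"wz":0,"tx":0,"ty":0,"tz":0,"jaw":-0.4},{"wx":0,"wy":0,"wz":0,"tx":0,"ty":0,"tz":0,"jaw":-0.4},{"wx":0,"wy":0,"wz":0,"tx":0,"ty":0,"tz":0,"jaw":-0.4}]'

```text
t: 8.65
ee_pos: [0.4896, 0.0616, 0.1538]
ee_rot: [3.141, -0.0, -2.847]
ft_force: [-0.3, -0.2, -0.5]
width: 0.045
finger_force: 51.2
```

```bash
python3 -c "
from h import *
go(.488,.0619,.15)
from station import vision
for n in('top','side'):
    im,d=vision.read_camera(n); cv2.imwrite(f'pics/{n}4.png',im)
a=cv2.imread('pics/top4.png');b=cv2.imread('pics/side4.png')
cv2.imwrite('pics/c4.png',np.hstack([cv2.resize(a[220:320,240:340],(400,400)),cv2.resize(b[190:290,282:382],(400,400))]))
"
```

```text
t 8.65 p [0.4896 0.0616 0.1538] rpy [ 1.7999e+02 -1.0000e-02 -1.6312e+02] j6 -0.170 F [-0.3  -0.2  -0.54] M [ 0.008  0.011 -0.017] w 0.0450 ff 51.2
tx 0.0014 ty 0.0008 tz 0.0038
```

View pics/c4.png

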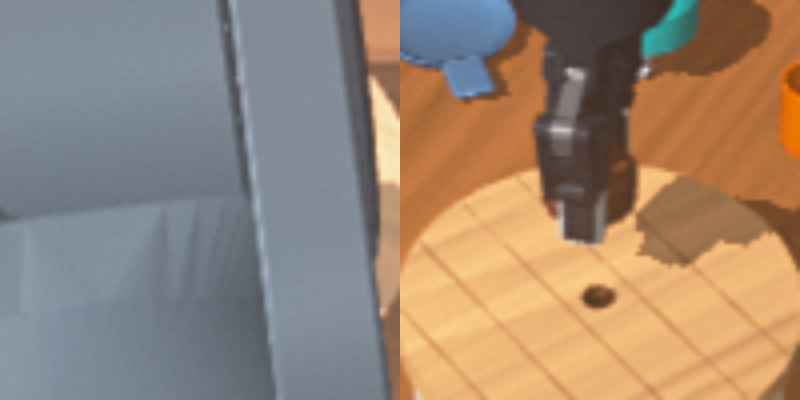

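```bash
python3 -c "
from h import *
c=vision.calibration('side'); f=240/np.tan(np.radians(c['fov_y']/2))
def pj(X): q=c['R']@np.array(X)+c['t']; u=f*q[:2]/q[2]+[c['cx'],c['cy']]; return u, (u-[282,190])*4+[400,0]
x,y=.4896,.0616
for z in (.1288,.1528,.16,.182): print(z,*pj([x,y,z]))
print('fingertip',*pj([x-.0065,y+.0215,.1538]),*pj([x-.0065,y+.0215,.158]))
print('hole',*pj([.488,.0619,.0965]))
b=cv2.imread('pics/side4.png'); cv2.imwrite('pics/c5.png',cv2.resize(b[215:275,302:362],(600,600),interpolation=0))
"
```

```text
0.1288 [329.57789099 251.37373828] [590.31156397 245.49495313]
0.1528 [329.56699967 242.26914256] [590.26799867 209.07657023]
0.16 [329.56367508 239.48995766] [590.25470032 197.95983065]
0.182 [329.55334814 230.85716214] [590.21339257 163.42864856]
fingertip [327.02152603 249.61261379] [580.08610413 238.45045514] [327.01348696 247.98805272] [580.05394786 231.95221087]
hole [330.22014068 263.61872622] [592.88056273 294.47490486]
```

View pics/c5.png

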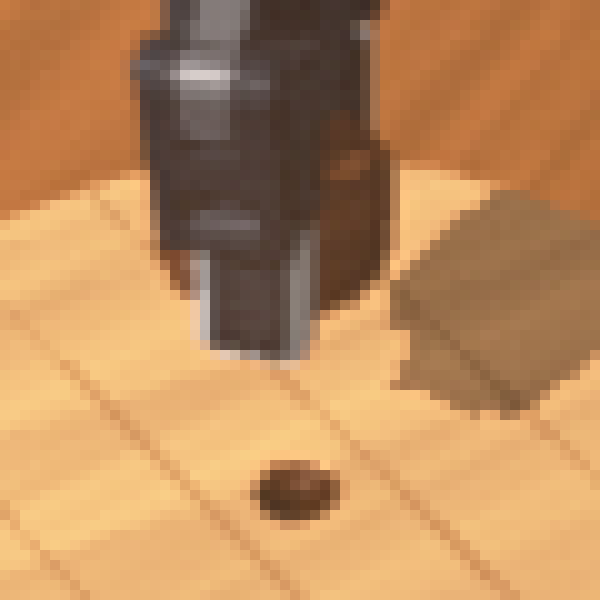

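The finger hides the screw. The head spans columns 318.5–341, so its axis is near 329.9, while the hole sits at about 331.4. That means moving the knob about 3 mm toward -x, which agrees with the top view.

Call:
jog_arm --deltas '[{"wx":0,"wy":0,"wz":0,"tx":0.003,"ty":0.0006,"tz":0,"jaw":-0.4},{"wx":0,"wy":0,"wz":0,"tx":0,"ty":0,"tz":0.01,"jaw":-0.4},{"wx":0,"wy":0,"wz":0,"tx":0,"ty":0,"tz":0.01,"jaw":-0.4},{"wx":0,"wy":0,"wz":0,"tx":0,"ty":0,"tz":0.007,"jaw":-0.4},{"wx":0,"wy":0,"wz":0,"tx":0,"ty":0,"tz":0,"jaw":-0.4},{"wx":0,"wy":0,"wz":0,"tx":0,"ty":0,"tz":0,"jaw":-0.4},{"wx":0,"wy":0,"wz":0,"tx":0,"ty":0,"tz":0,"jaw":-0.4}]'

```text
t: 9.33
ee_pos: [0.4866, 0.0613, 0.1264]
ee_rot: [3.141, -0.0, -2.846]
ft_force: [0.2, 0.6, -0.2]
width: 0.0444
finger_force: 51.2
```

```bash
python3 -c "
from h import *
go(.4866,.0614,.115)
im,d=vision.read_camera('side'); cv2.imwrite('pics/side6.png',im)
cv2.imwrite('pics/c6.png',cv2.resize(im[220:280,302:362],(600,600),interpolation=0))"
```

```text
t 9.33 p [0.4866 0.0613 0.1264] rpy [ 1.7999e+02 -1.0000e-02 -1.6304e+02] j6 -0.171 F [ 0.22  0.6  -0.22] M [ 0.041 -0.037 -0.018] w 0.0444 ff 51.2
tx -0.0001 ty 0.0001 tz 0.0114
```

View pics/c6.png

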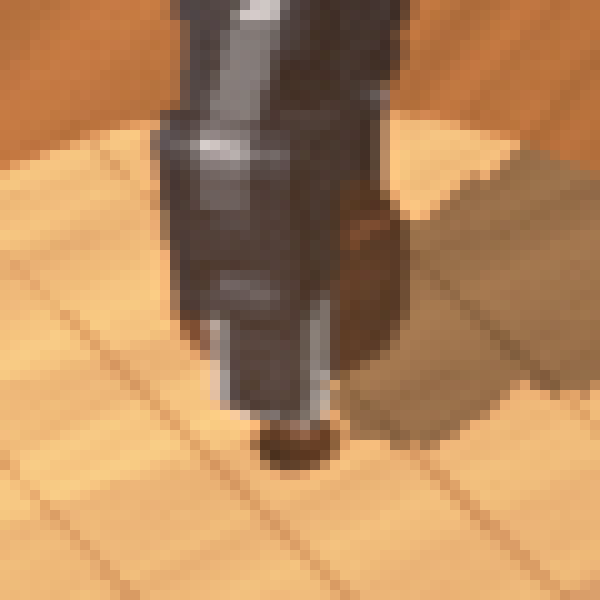

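The head is centred at column 294 and the hole at 297, so they line up. Lowering gently now.

Call:
jog_arm --deltas '[{"wx":0,"wy":0,"wz":0,"tx":0,"ty":0,"tz":0.003,"jaw":-0.4},{"wx":0,"wy":0,"wz":0,"tx":0,"ty":0,"tz":0.002,"jaw":-0.4},{"wx":0,"wy":0,"wz":0,"tx":0,"ty":0,"tz":0.001,"jaw":-0.4},{"wx":0,"wy":0,"wz":0,"tx":0,"ty":0,"tz":0.001,"jaw":-0.4},{"wx":0,"wy":0,"wz":0,"tx":0,"ty":0,"tz":0,"jaw":-0.4}]'

```text
t: 9.8
ee_pos: [0.4864, 0.0613, 0.1191]
ee_rot: [3.141, -0.0, -2.846]
ft_force: [0.5, -0.3, -0.5]
width: 0.0443
finger_force: 51.2
```

Call:
jog_arm --deltas '[{"wx":0,"wy":0,"wz":0,"tx":0,"ty":0,"tz":0.001,"jaw":-0.4},{"wx":0,"wy":0,"wz":0,"tx":0,"ty":0,"tz":0.001,"jaw":-0.4},{"wx":0,"wy":0,"wz":0,"tx":0,"ty":0,"tz":0.001,"jaw":-0.4},{"wx":0,"wy":0,"wz":0,"tx":0,"ty":0,"tz":0,"jaw":-0.4}]'

```text
t: 10.13
ee_pos: [0.4864, 0.0613, 0.1162]
ee_rot: [3.141, -0.0, -2.846]
ft_force: [-1.1, 0.8, 0.1]
width: 0.0445
finger_force: 51.3
```

Call:
jog_arm --deltas '[{"wx":0,"wy":0,"wz":0,"tx":0,"ty":0,"tz":0.0007,"jaw":-0.4},{"wx":0,"wy":0,"wz":0,"tx":0,"ty":0,"tz":0.0007,"jaw":-0.4},{"wx":0,"wy":0,"wz":0,"tx":0,"ty":0,"tz":0.0006,"jaw":-0.4},{"wx":0,"wy":0,"wz":0,"tx":0,"ty":0,"tz":0,"jaw":-0.4}]'

```text
t: 10.47
ee_pos: [0.4862, 0.0613, 0.1141]
ee_rot: [3.141, -0.001, -2.846]
ft_force: [-2.2, 0.9, -0.0]
width: 0.0445
finger_force: 51.3
```

Call:
jog_arm --deltas '[{"wx":0,"wy":0,"wz":0,"tx":0,"ty":0,"tz":0.0005,"jaw":-0.4},{"wx":0,"wy":0,"wz":0,"tx":0,"ty":0,"tz":0.0005,"jaw":-0.4},{"wx":0,"wy":0,"wz":0,"tx":0,"ty":0,"tz":0,"jaw":-0.4}]'

```text
t: 10.72
ee_pos: [0.4863, 0.0613, 0.1132]
ee_rot: [3.141, -0.001, -2.846]
ft_force: [-1.8, 0.6, -0.5]
width: 0.0445
finger_force: 51.3
```

Call:
jog_arm --deltas '[{"wx":0,"wy":0,"wz":0,"tx":0.0006,"ty":0,"tz":0.0005,"jaw":-0.4},{"wx":0,"wy":0,"wz":0,"tx":0,"ty":0,"tz":0.0005,"jaw":-0.4},{"wx":0,"wy":0,"wz":0,"tx":0,"ty":0,"tz":0,"jaw":-0.4}]'

```text
t: 10.97
ee_pos: [0.4861, 0.0611, 0.1124]
ee_rot: [3.142, 0.0, -2.846]
ft_force: [-1.9, 0.3, 1.1]
width: 0.0448
finger_force: 51.4
```

Call:
jog_arm --deltas '[{"wx":0,"wy":0,"wz":0,"tx":0,"ty":0,"tz":0.0005,"jaw":-0.4},{"wx":0,"wy":0,"wz":0,"tx":0,"ty":0,"tz":0.0005,"jaw":-0.4},{"wx":0,"wy":0,"wz":0,"tx":0,"ty":0,"tz":0,"jaw":-0.4}]'

```text
t: 11.22
ee_pos: [0.4863, 0.0612, 0.1117]
ee_rot: [3.142, 0.001, -2.846]
ft_force: [-3.8, 1.8, 7.9]
width: 0.0445
finger_force: 51.9
```

Call:
jog_arm --deltas '[{"wx":0,"wy":0,"wz":0,"tx":0,"ty":0,"tz":0.0005,"jaw":-0.4},{"wx":0,"wy":0,"wz":0,"tx":0,"ty":0,"tz":0.0005,"jaw":-0.4},{"wx":0,"wy":0,"wz":0,"tx":0,"ty":0,"tz":0,"jaw":-0.4}]'

```text
t: 11.47
ee_pos: [0.4865, 0.0612, 0.1111]
ee_rot: [-3.142, 0.001, -2.846]
ft_force: [-4.1, 0.4, 14.4]
width: 0.0449
finger_force: 52.6
```

Call:
jog_arm --deltas '[{"wx":0,"wy":0,"wz":3,"tx":0,"ty":0,"tz":3e-05,"jaw":-0.4},{"wx":0,"wy":0,"wz":5,"tx":0,"ty":0,"tz":4e-05,"jaw":-0.4},{"wx":0,"wy":0,"wz":5,"tx":0,"ty":0,"tz":4e-05,"jaw":-0.4},{"wx":0,"wy":0,"wz":5,"tx":0,"ty":0,"tz":4e-05,"jaw":-0.4},{"wx":0,"wy":0,"wz":5,"tx":0,"ty":0,"tz":4e-05,"jaw":-0.4},{"wx":0,"wy":0,"wz":5,"tx":0,"ty":0,"tz":4e-05,"jaw":-0.4}]'

```text
t: 11.97
ee_pos: [0.4864, 0.0616, 0.1109]
ee_rot: [3.14, 0.001, 2.945]
ft_force: [-6.0, 5.0, 15.1]
width: 0.0446
finger_force: 52.6
```

```bash
python3 -c "
from h import *
go(.4866,.0614,.11)"
```

```text
t 11.97 p [0.4864 0.0616 0.1109] rpy [1.7992e+02 5.0000e-02 1.6873e+02] j6 0.322 F [-6.04  5.   15.07] M [1.006 1.181 0.064] w 0.0446 ff 52.6
tx -0.0003 ty -0.0002 tz 0.0009
```

Call:
jog_arm --deltas '[{"wx":0,"wy":0,"wz":5,"tx":0.0003,"ty":0.0002,"tz":5e-05,"jaw":-0.4},{"wx":0,"wy":0,"wz":5,"tx":0.0003,"ty":0.0002,"tz":4e-05,"jaw":-0.4},{"wx":0,"wy":0,"wz":5,"tx":0,"ty":0,"tz":4e-05,"jaw":-0.4},{"wx":0,"wy":0,"wz":5,"tx":0,"ty":0,"tz":4e-05,"jaw":-0.4},{"wx":0,"wy":0,"wz":5,"tx":0,"ty":0,"tz":4e-05,"jaw":-0.4},{"wx":0,"wy":0,"wz":5,"tx":0,"ty":0,"tz":4e-05,"jaw":-0.4}]'

```text
t: 12.47
ee_pos: [0.4861, 0.0621, 0.1108]
ee_rot: [3.14, 0.0, 2.421]
ft_force: [-3.8, 4.5, 13.8]
width: 0.0444
finger_force: 52.6
```

```bash
python3 -c "
from h import *
go(.4866,.0614,.11)"
```

```text
t 12.47 p [0.4861 0.0621 0.1108] rpy [1.7989e+02 2.0000e-02 1.3873e+02] j6 0.847 F [-3.82  4.52 13.75] M [0.936 0.914 0.002] w 0.0444 ff 52.6
tx -0.0008 ty -0.0002 tz 0.0008
```

Call:
jog_arm --deltas '[{"wx":0,"wy":0,"wz":5,"tx":0.0003,"ty":0.0001,"tz":6e-05,"jaw":-0.4},{"wx":0,"wy":0,"wz":5,"tx":0.0003,"ty":0,"tz":6e-05,"jaw":-0.4},{"wx":0,"wy":0,"wz":5,"tx":0,"ty":0,"tz":5e-05,"jaw":-0.4},{"wx":0,"wy":0,"wz":5,"tx":0,"ty":0,"tz":5e-05,"jaw":-0.4},{"wx":0,"wy":0,"wz":5,"tx":0,"ty":0,"tz":5e-05,"jaw":-0.4},{"wx":0,"wy":0,"wz":5,"tx":0,"ty":0,"tz":5e-05,"jaw":-0.4},{"wx":0,"wy":0,"wz":5,"tx":0,"ty":0,"tz":5e-05,"jaw":-0.4},{"wx":0,"wy":0,"wz":5,"tx":0,"ty":0,"tz":5e-05,"jaw":-0.4}]'

```text
t: 13.13
ee_pos: [0.4863, 0.0628, 0.1105]
ee_rot: [3.139, -0.001, 1.723]
ft_force: [-0.3, 5.5, 12.5]
width: 0.0448
finger_force: 52.6
```

```bash
python3 -c "
from h import *
go(.4866,.0614,.11)"
```

```text
t 13.13 p [0.4863 0.0628 0.1105] rpy [ 1.7984e+02 -7.0000e-02  9.8730e+01] j6 1.546 F [-0.28  5.5  12.55] M [1.174 0.238 0.047] w 0.0448 ff 52.6
tx -0.0014 ty 0.0001 tz 0.0005
```

Call:
jog_arm --deltas '[{"wx":0,"wy":0,"wz":3,"tx":0.0003,"ty":0,"tz":0.0002,"jaw":-0.4},{"wx":0,"wy":0,"wz":5,"tx":0.0002,"ty":0,"tz":0.0001,"jaw":-0.4},{"wx":0,"wy":0,"wz":5,"tx":0,"ty":0,"tz":5e-05,"jaw":-0.4},{"wx":0,"wy":0,"wz":5,"tx":0,"ty":0,"tz":5e-05,"jaw":-0.4},{"wx":0,"wy":0,"wz":5,"tx":0,"ty":0,"tz":5e-05,"jaw":-0.4},{"wx":0,"wy":0,"wz":5,"tx":0,"ty":0,"tz":5e-05,"jaw":-0.4},{"wx":0,"wy":0,"wz":5,"tx":0,"ty":0,"tz":5e-05,"jaw":-0.4},{"wx":0,"wy":0,"wz":5,"tx":0,"ty":0,"tz":5e-05,"jaw":-0.4}]'

```text
t: 13.8
ee_pos: [0.4868, 0.0633, 0.1102]
ee_rot: [3.139, -0.003, 1.06]
ft_force: [1.1, 3.9, 13.6]
width: 0.0445
finger_force: 52.6
```

```bash
python3 -c "
from h import *
go(.4866,.0614,.11)"
```

```text
t 13.80 p [0.4868 0.0633 0.1102] rpy [179.86  -0.18  60.73] j6 2.210 F [ 1.14  3.93 13.55] M [ 1.021 -0.38   0.017] w 0.0445 ff 52.6
tx -0.0017 ty 0.0008 tz 0.0002
```

Call:
jog_arm --deltas '[{"wx":0,"wy":0,"wz":5,"tx":0.0002,"ty":0,"tz":0.0001,"jaw":-0.4},{"wx":0,"wy":0,"wz":5,"tx":0.0002,"ty":0,"tz":6e-05,"jaw":-0.4},{"wx":0,"wy":0,"wz":5,"tx":0,"ty":0,"tz":5e-05,"jaw":-0.4},{"wx":0,"wy":0,"wz":5,"tx":0,"ty":0,"tz":5e-05,"jaw":-0.4},{"wx":0,"wy":0,"wz":5,"tx":0,"ty":0,"tz":5e-05,"jaw":-0.4},{"wx":0,"wy":0,"wz":5,"tx":0,"ty":0,"tz":5e-05,"jaw":-0.4},{"wx":0,"wy":0,"wz":5,"tx":0,"ty":0,"tz":5e-05,"jaw":-0.4},{"wx":0,"wy":0,"wz":5,"tx":0,"ty":0,"tz":5e-05,"jaw":-0.4},{"wx":0,"wy":0,"wz":5,"tx":0,"ty":0,"tz":5e-05,"jaw":-0.4},{"wx":0,"wy":0,"wz":3,"tx":0,"ty":0,"tz":3e-05,"jaw":-0.4}]'

```text
t: 14.63
ee_pos: [0.4875, 0.0632, 0.1098]
ee_rot: [3.141, -0.005, 0.221]
ft_force: [4.1, 0.1, 13.5]
width: 0.0443
finger_force: 52.6
```

```bash
python3 -c "
from h import *
go(.4866,.0614,.11)"
```

```text
t 14.63 p [0.4875 0.0632 0.1098] rpy [179.97  -0.27  12.68] j6 3.049 F [ 4.09  0.08 13.48] M [ 0.201 -0.964 -0.035] w 0.0443 ff 52.6
tx -0.0013 ty 0.0015 tz -0.0002
```

Call:
jog_arm --deltas '[{"wx":0,"wy":0,"wz":0,"tx":0.0004,"ty":0,"tz":-0.0008,"jaw":-0.4},{"wx":0,"wy":0,"wz":0,"tx":0,"ty":0,"tz":-0.0006,"jaw":-0.4},{"wx":0,"wy":0,"wz":0,"tx":0,"ty":0,"tz":0,"jaw":-0.4},{"wx":0,"wy":0,"wz":0,"tx":0,"ty":0,"tz":0,"jaw":0.2},{"wx":0,"wy":0,"wz":0,"tx":0,"ty":0,"tz":0,"jaw":0.4},{"wx":0,"wy":0,"wz":0,"tx":0,"ty":0,"tz":0,"jaw":0.6},{"wx":0,"wy":0,"wz":0,"tx":0,"ty":0,"tz":0,"jaw":0.6},{"wx":0,"wy":0,"wz":0,"tx":0,"ty":0,"tz":0,"jaw":0.6},{"wx":0,"wy":0,"wz":0,"tx":0,"ty":0,"tz":0,"jaw":0.6}]'

```text
t: 15.38
ee_pos: [0.4854, 0.0631, 0.1095]
ee_rot: [-3.141, 0.001, 0.226]
ft_force: [-0.1, -0.5, -0.4]
width: 0.0683
finger_force: 0.0
```

```bash
python3 -c "
from h import *
go(.4866,.0614,.11)
im,d=vision.read_camera('side'); cv2.imwrite('pics/side7.png',im)
cv2.imwrite('pics/c7.png',cv2.resize(im[200:300,282:382],(600,600),interpolation=0))"
```

```text
t 15.38 p [0.4854 0.0631 0.1095] rpy [-1.7999e+02  3.0000e-02  1.2960e+01] j6 3.044 F [-0.08 -0.52 -0.4 ] M [ 0.034 -0.011 -0.053] w 0.0683 ff 0.0
tx 0.0008 ty 0.0019 tz -0.0005
```

View pics/c7.png

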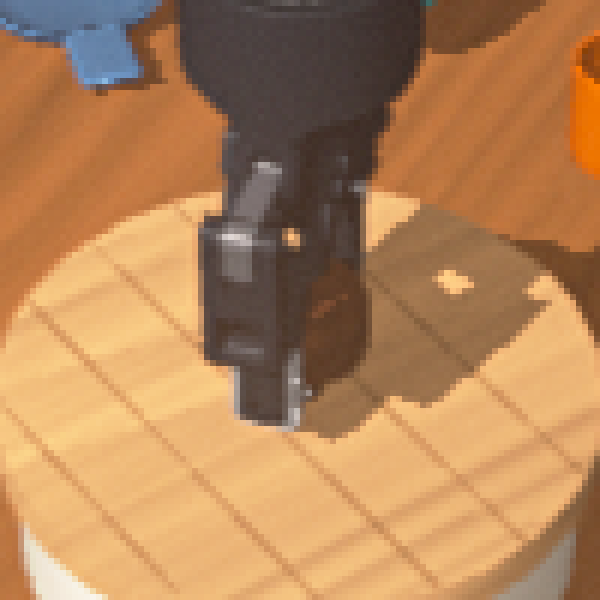

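The knob stands in the lid with the fingers open around it. I'll re-centre, turn the wrist back 30°, and grip again for a last short turn.

Call:
jog_arm --deltas '[{"wx":0,"wy":0,"wz":0,"tx":0.0014,"ty":0.0012,"tz":-0.0015,"jaw":0.6},{"wx":0,"wy":0,"wz":-6,"tx":0,"ty":0,"tz":0,"jaw":0.6},{"wx":0,"wy":0,"wz":-6,"tx":0,"ty":0,"tz":0,"jaw":0.6},{"wx":0,"wy":0,"wz":-6,"tx":0,"ty":0,"tz":0,"jaw":0.6},{"wx":0,"wy":0,"wz":-6,"tx":0,"ty":0,"tz":0,"jaw":0.6},{"wx":0,"wy":0,"wz":-6,"tx":0,"ty":0,"tz":0,"jaw":0.6},{"wx":0,"wy":0,"wz":0,"tx":0,"ty":0,"tz":0,"jaw":0.5},{"wx":0,"wy":0,"wz":0,"tx":0,"ty":0,"tz":0,"jaw":0.3},{"wx":0,"wy":0,"wz":0,"tx":0,"ty":0,"tz":0,"jaw":0.1},{"wx":0,"wy":0,"wz":0,"tx":0,"ty":0,"tz":0,"jaw":-0.1},{"wx":0,"wy":0,"wz":0,"tx":0,"ty":0,"tz":0,"jaw":-0.4},{"wx":0,"wy":0,"wz":0,"tx":0,"ty":0,"tz":0,"jaw":-0.4},{"wx":0,"wy":0,"wz":0,"tx":0,"ty":0,"tz":0,"jaw":-0.4}]' --force 30

```text
t: 16.52
ee_pos: [0.4873, 0.0622, 0.1113]
ee_rot: [-3.141, -0.0, 0.749]
ft_force: [-0.6, 0.2, 2.8]
width: 0.0451
finger_force: 30.7
```

```bash
python3 -c "
from h import *
go(.487,.0622,.11)"
```

```text
t 16.52 p [0.4873 0.0622 0.1113] rpy [-1.7999e+02 -1.0000e-02  4.2920e+01] j6 2.519 F [-0.63  0.2   2.77] M [0.055 0.017 0.009] w 0.0451 ff 30.7
tx -0.0002 ty -0.0002 tz 0.0013
```

Call:
jog_arm --deltas '[{"wx":0,"wy":0,"wz":0,"tx":0,"ty":0,"tz":0.0005,"jaw":-0.4},{"wx":0,"wy":0,"wz":0,"tx":0,"ty":0,"tz":0.0004,"jaw":-0.4},{"wx":0,"wy":0,"wz":0,"tx":0,"ty":0,"tz":0.0003,"jaw":-0.4},{"wx":0,"wy":0,"wz":0,"tx":0,"ty":0,"tz":0,"jaw":-0.4}]' --force 50

```text
t: 16.85
ee_pos: [0.4875, 0.0623, 0.1105]
ee_rot: [3.141, -0.001, 0.75]
ft_force: [-3.0, 0.2, 10.9]
width: 0.0445
finger_force: 52.3
```

Call:
jog_arm --deltas '[{"wx":0,"wy":0,"wz":0,"tx":0,"ty":0,"tz":0.0005,"jaw":-0.4},{"wx":0,"wy":0,"wz":4,"tx":0,"ty":0,"tz":5e-05,"jaw":-0.4},{"wx":0,"wy":0,"wz":5,"tx":0,"ty":0,"tz":5e-05,"jaw":-0.4},{"wx":0,"wy":0,"wz":5,"tx":0,"ty":0,"tz":5e-05,"jaw":-0.4},{"wx":0,"wy":0,"wz":5,"tx":0,"ty":0,"tz":5e-05,"jaw":-0.4},{"wx":0,"wy":0,"wz":5,"tx":0,"ty":0,"tz":5e-05,"jaw":-0.4},{"wx":0,"wy":0,"wz":0,"tx":0,"ty":0,"tz":0,"jaw":-0.4}]'

```text
t: 17.43
ee_pos: [0.4877, 0.0621, 0.11]
ee_rot: [3.141, -0.001, 0.325]
ft_force: [-3.7, -1.2, 13.7]
width: 0.0445
finger_force: 52.7
```

Now I take off the load, open the fingers and lift clear.

Call:
jog_arm --deltas '[{"wx":0,"wy":0,"wz":0,"tx":-0.0003,"ty":0,"tz":-0.0008,"jaw":-0.4},{"wx":0,"wy":0,"wz":0,"tx":0,"ty":0,"tz":-0.0006,"jaw":-0.4},{"wx":0,"wy":0,"wz":0,"tx":0,"ty":0,"tz":0,"jaw":-0.4},{"wx":0,"wy":0,"wz":0,"tx":0,"ty":0,"tz":0,"jaw":0.2},{"wx":0,"wy":0,"wz":0,"tx":0,"ty":0,"tz":0,"jaw":0.5},{"wx":0,"wy":0,"wz":0,"tx":0,"ty":0,"tz":0,"jaw":0.9},{"wx":0,"wy":0,"wz":0,"tx":0,"ty":0,"tz":0,"jaw":0.9},{"wx":0,"wy":0,"wz":0,"tx":0,"ty":0,"tz":0,"jaw":0.9},{"wx":0,"wy":0,"wz":0,"tx":0,"ty":0,"tz":0,"jaw":0.9}]'

```text
t: 18.18
ee_pos: [0.4869, 0.0621, 0.1106]
ee_rot: [-3.141, 0.0, 0.331]
ft_force: [-0.3, 0.3, 0.3]
width: 0.0817
finger_force: 0.0
```

Call:
jog_arm --deltas '[{"wx":0,"wy":0,"wz":0,"tx":0,"ty":0,"tz":-0.01,"jaw":0.9},{"wx":0,"wy":0,"wz":0,"tx":0,"ty":0,"tz":-0.02,"jaw":0.9},{"wx":0,"wy":0,"wz":0,"tx":0,"ty":0,"tz":-0.03,"jaw":0.9},{"wx":0,"wy":0,"wz":0,"tx":0,"ty":0,"tz":-0.03,"jaw":0.9},{"wx":0,"wy":0,"wz":0,"tx":0,"ty":0,"tz":-0.03,"jaw":0.9},{"wx":0,"wy":0,"wz":0,"tx":-0.035,"ty":0,"tz":0,"jaw":0.9},{"wx":0,"wy":0,"wz":0,"tx":-0.035,"ty":0,"tz":0,"jaw":0.9},{"wx":0,"wy":0,"wz":0,"tx":-0.035,"ty":0,"tz":0,"jaw":0.9},{"wx":0,"wy":0,"wz":0,"tx":-0.035,"ty":0,"tz":0,"jaw":0.9},{"wx":0,"wy":0,"wz":0,"tx":0,"ty":0,"tz":0,"jaw":0.9},{"wx":0,"wy":0,"wz":0,"tx":0,"ty":0,"tz":0,"jaw":0.9},{"wx":0,"wy":0,"wz":0,"tx":0,"ty":0,"tz":0,"jaw":0.9}]'

```text
t: 19.18
ee_pos: [0.3551, 0.0167, 0.2315]
ee_rot: [3.141, -0.001, 0.331]
ft_force: [1.3, 1.0, -0.9]
width: 0.0816
finger_force: 0.0
```

```bash
python3 -c "
from h import *
go(.487,.0622,.11)
for n in('top','side'):
    im,d=vision.read_camera(n); cv2.imwrite(f'pics/{n}8.png',im); np.save(n+'8.npy',d)
a=cv2.imread('pics/top8.png');b=cv2.imread('pics/side8.png')
cv2.imwrite('pics/c8.png',np.hstack([cv2.resize(a[180:330,220:370],(400,400)),cv2.resize(b[150:330,250:430],(400,400))]))
P=cloud('side',np.load('side8.npy')); 
Q=P[225:275,305:355].reshape(-1,3); q=Q[(Q[:,2]>.112)&(np.hypot(Q[:,0]-.487,Q[:,1]-.062)<.03)]; print(len(q),q[:,2].max(),np.median(q,0))
"
```

```text
t 19.18 p [0.3551 0.0167 0.2315] rpy [ 1.7998e+02 -9.0000e-02  1.8950e+01] j6 2.858 F [ 1.26  1.03 -0.87] M [ 0.039  0.02  -0.006] w 0.0816 ff 0.0
tx 0.1395 ty -0.0003 tz 0.1215
444 0.1425008798674714 [0.48087683 0.06980093 0.13744892]
```

View pics/c8.png

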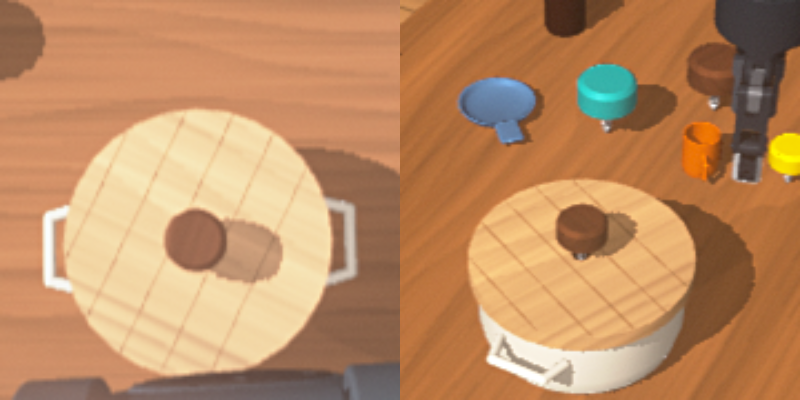

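The knob stands upright in the middle of the lid at (195,240), the lid is seated on the pot, and the cup and other things are undisturbed. Handing in.

```bash
python3 -c "
from station import job
print(job.close_job())"
```

```text
the job is handed in; nothing more can be done
None
```

The knob stands upright in the lid, turned clockwise about half a turn (about 185° by my estimate from depth, not measured directly) at readings of up to about 15 N; the lid is seated, nothing else looks disturbed, and I handed the job in at about 19 s without getting a verdict back.

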